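# Carton from the supply bin, stood on the letter scale

## Robot

A 6-joint arm with a two-finger parallel gripper is mounted at the origin on a cart in front of the work surface, level with it; the furniture and walls round the work are solid. World frame = base frame: x ahead of the robot, y to its left, z up, the work surface at z = 0. Lengths are in m, angles in rad, forces in N, time in s.
With the tool pointing down it reaches from about 0.325 to 0.85 m from the base axis. Payload 4.4 kg.
Tool frame: the origin (TCP) lies on the centre line of the jaws, within the pads' length; the fingertips stand 17 mm ahead of it and the grasp point (between the pads) lies 2 mm behind it; z points along the fingers, x is the direction in which the jaws open and shut, and the axes are right-handed (so a half turn about z gives the same grasp; the last joint's range is limited). The gripper opens to 94 mm and grips with 3 to 60 N. Pads are 16 mm wide; open, the fingers measure 119 mm over their backs; the gripper's body (75 mm by 177 mm) begins 78 mm behind the grasp point.
Start: joints at [-1.252, 0.207, 1.542, -0, 1.393, -0.15], TCP at [0.26, -0.513, 0.222] pointing down, gripper open.
Joint ranges: [-2.73, 2.73], [-0.86, 2.22], [0.23, 2.46], [-1.11, 4.25], [0.08, 2.63], [-2.82, 2.82]. Speed limits (rad/s): [2.79, 2.79, 3.14, 3.14, 3.14, 3.14].

## Interface

Orientations are given as a unit quaternion [w, x, y, z].
In Python, from rig import r, vision, job gives the robot as it stands.
- The arm moves only by the tool jog_arm, never from a script. Its argument "increments" is text: rows parted by semicolons, each of 5 numbers parted by spaces: the shift along the tool's x, y, z in m, then the turn about the tool's z in rad, then the opening, from 0 (shut) to 1 (fully open). In form: dx dy dz roll hand; .... A call has 1 to 8 rows; each row shifts and turns the commanded pose from where the row before left it, along the tool's axes as they then stand; what a row does not reach is not made up. A row lasts 1/12 s, in which the tool goes at most 41.7 mm and 7.16 degrees, less where a joint would pass 70% of its speed; a pose out of reach is approached as far as the arm can. A call with a gripper value outside its range is refused whole. The fingers move at their own pace and stop on an object; "squeeze" is the grip in N (left out, the last holds). Time passes only in rows, so rows that do not move let the fingers close. It gives the time, the measured TCP pose, the force and the opening at its end, in the units of the state.
- r.get_state(): the state, without advancing time (a new reading comes with each control period).
- vision.capture(name): name is "side" or "top"; returns a dict with "pixels" (480x640x3 uint8, blue, green, red), "z_map" (480x640 float32, m along the optical axis (not along the pixel's ray), 0 where there is no reading), "fovy" (degrees; the focal length in pixels is half the picture's height over the tangent of half this angle, whatever the lens; pixels are square), "cx", "cy" (the principal point, pixels), "D" ([k1, k2, p1, p2, k3] as OpenCV has them; the pictures are not rectified), "T" (4x4, takes a point from camera to world coordinates). Camera axes: x right, y down, z forward; pixel columns grow to the right and rows downward; lengths in m; the calibration is good to about 2 mm. A picture is of the moment at which its call begins.
- job.hand_in(): hands the job in, once; it reports no verdict.
The state is a dict: "clock": time; "joint_pos": joint angles; "qd": joint speeds; "joint_torque": joint torques, N m; "eef_pos": TCP position; "tool_rot": TCP orientation; "force": force on the tool from outside, world axes, zero at the start; "wrist_torque": the same for the moment, N m; "grip_width": finger opening in m.
Only numpy, scipy, OpenCV 4.12 (cv2) and the standard library are available. Lean on these libraries where they do the work, as an engineer would, in place of code of your own. Each camera call takes 0.05 s, during which the arm holds its last target. There are 200 camera calls.

## Task

Take the large label carton out of the supply bin and put it down on the clear worktop, letting go so that you can take it again another way; then stand it upright on its small end in the middle of the letter scale's round pan, gently and with nothing overhanging, and let go. Everything else in the bin stays in the bin, and the things lying round about stay where they are.

Things in the scene. Friction and masses are not known exactly. Their poses are not given: they have to be found in the camera images.
- carton_centre (a point): Centre of the label carton, a plain loose closed box 65 x 105 x 40 mm (its own x, y, z), about 0.15 kg, the larger of the two cartons in the bin. It starts in the bin on a long narrow side: own y (the 105 mm length) and own z (the 40 mm width) level, own x (65 mm) upright. At the end its own y must be upright, either way up, and its centre 52 mm above the pan.
- bin: Open grey bin, fixed, 218 (x) x 300 (y) x 66 mm high, walls and floor 4 mm; origin at the centre of its underside, z up. The carton's length lies about along the bin's x, in the half at y +60 or -60 mm, the tape roll in the other half; low things at its +x end. The walls hinder a slanted grip inside; straight down, 35 mm or more is free beside both broad faces of the carton.
- pan (a point): Centre of the top face of the letter scale's round steel pan, 100 mm across, 44 mm above the worktop; fixed, z up, axes parallel to the scale's. The pan does not give. The scale's white body, 150 (x) x 130 (y) x 30 mm high, is centred 12 mm from here along its -x.
- tape_roll_centre (a point): Centre of a loose roll of packing tape lying flat in the bin, 108 mm across, 48 mm high, z up.
- staple_carton_centre (a point): Centre of the small carton of staples lying in the bin, 40 x 62 x 22 mm (x, y, z), z up; not the one wanted.
- highlighter_centre (a point): Centre of a highlighter lying in the bin, 126 (x) x 20 x 20 mm.
- notes: Loose pad of sticky notes on the worktop, 75 x 74 x 12 mm; origin at the centre of its underside. Leave it alone. The worktop between bin and scale on the robot's side of this pad is clear; its front edge is about 0.45 m ahead of the robot.
- pen: Loose ball pen on the worktop, 148 (x) x 11 x 11 mm; origin at the centre of its underside. Leave it alone.
Mind the look-alikes: they are no part of the job. There is more than one size of the part that bears staple_carton_centre; the job needs the larger.

How it is judged:
On the way:
1. the carton is out of the bin, put down on the worktop and let go (height (world z) of carton_centre below 0.058 m and horizontal distance between carton_centre and bin above 0.17 m and contact force between carton and the fingers below 0.05 N and linear speed of carton below 0.02 m/s), for 0.2 s.
At the end, for the whole second after the job is handed in: The label carton stands on its small end on the scale's pan, its length within 0.1 rad of upright, its centre within 12 mm of the pan's axis (so that no edge overhangs) and 46 to 58 mm above the pan, at rest and released; the tape roll, the small carton and the highlighter are still in the bin (angle between the y axis of carton_centre and the z axis of pan, either way round below 0.1 rad and horizontal distance between carton_centre and pan below 0.012 m and z of carton_centre in the frame of pan between 0.046 and 0.058 m and linear speed of carton below 0.02 m/s and x of tape_roll_centre in the frame of bin between -0.107 and 0.107 m and y of tape_roll_centre in the frame of bin between -0.147 and 0.147 m and z of each of tape_roll_centre, staple_carton_centre, highlighter_centre in the frame of bin below 0.06 m and x of staple_carton_centre in the frame of bin between -0.107 and 0.107 m and y of staple_carton_centre in the frame of bin between -0.147 and 0.147 m and x of highlighter_centre in the frame of bin between -0.107 and 0.107 m and y of highlighter_centre in the frame of bin between -0.147 and 0.147 m); the robot touches nothing.
It fails at once if a bystander (notes or pen) is moved more than 40 mm (distance of any of notes, pen from where it was at the start of the episode above 0.04 m).
It fails at once if the carton is dropped or pushed on to the scale (more than 60 N) (contact force between carton and scale above 60 N).
It also fails if it takes over 58 s, if anything falls off the work surface, if the arm or the gripper's body presses on something with over 40 N, if the wrist force passes 120 N, or if a joint passes its speed limit or range.

## Working session

There is one attempt and no reset: what is moved stays moved. The work goes in short steps, Python scripts to look and compute and a tool call to move; the robot and the scene stay as the last step left them, time stands still between calls to the robot, and variables do not carry over. Pictures are saved under pics/ and viewed, about 8 in all and at most 12, crops included, and the job is handed in when it is done.

Besides the shell and the picture viewer there is one more tool, called after "Call:" in YAML: its name, and indented under it one key for each argument. jog_arm: Moves the arm, as the interface text tells. Its arguments: {"type":"object","properties":{"increments":{"type":"string"},"squeeze":{"type":"number"}},"required":["increments"]}

```bash
mkdir -p pics
cat > h.py <<'E'
import numpy as np, cv2
from rig import r, vision, job
def cap(n,save=None):
    c=vision.capture(n)
    if save: cv2.imwrite('pics/'+save,c['pixels'])
    np.savez('last_'+n+'.npz',**{k:np.array(v) for k,v in c.items()})
    return c
def cloud(c):
    f=240/np.tan(np.radians(float(c['fovy']))/2)
    K=np.array([[f,0,float(c['cx'])],[0,f,float(c['cy'])],[0,0,1]])
    v,u=np.mgrid[0:480,0:640]
    p=cv2.undistortPoints(np.stack([u,v],-1).reshape(-1,1,2).astype(float),K,np.array(c['D'],float)).reshape(480,640,2)
    z=np.array(c['z_map'],float)
    P=np.dstack([p[...,0]*z,p[...,1]*z,z]); T=np.array(c['T'])
    W=P@T[:3,:3].T+T[:3,3]; W[z==0]=np.nan
    return W
E
python3 - <<'E'
from h import *
print(r.get_state())
a=cap('top','t0.png');b=cap('side','s0.png')
for c in(a,b):print(c['fovy'],c['T'],c['D'])
E
```

```text
{'clock': 0.0, 'joint_pos': array([-1.25252088e+00,  2.07411365e-01,  1.54298867e+00, -2.45668165e-05,
        1.39349237e+00, -1.50498049e-01]), 'qd': array([2.60365542e-04, 3.99138322e-04, 3.14005235e-04, 1.39293405e-03,
       1.76193320e-03, 8.59644151e-05]), 'joint_torque': array([ 2.34156405e-04, -3.70875764e+01, -2.81414831e+01,  6.99477643e-02,
        3.61374964e-02, -1.80627367e-04]), 'eef_pos': array([ 0.25951426, -0.51221957,  0.22127923]), 'tool_rot': array([-7.32861565e-04,  8.51996010e-01, -5.23547015e-01, -8.86153992e-04]), 'force': array([0.19988888, 0.87529148, 0.02496094]), 'wrist_torque': array([-0.01421864, -0.0441875 , -0.00931997]), 'grip_width': 0.0937698045471947}
54.84931789916696 [[ 0.02561041 -0.99037712  0.13600466  0.47951543]
 [-0.99948631 -0.02798969 -0.01561049 -0.0801046 ]
 [ 0.019267   -0.13553501 -0.9905852   1.52479811]
 [ 0.          0.          0.          1.        ]] [-0.01217704  0.          0.          0.          0.        ]
57.73893168596985 [[ 0.6260236  -0.66607179  0.40551549  0.1282112 ]
 [-0.77969736 -0.5260422   0.33963456 -0.56347857]
 [-0.01290274 -0.52879861 -0.84864925  1.19481854]
 [ 0.          0.          0.          1.        ]] [-0.00227196  0.          0.          0.          0.        ]
```

View pics/t0.png

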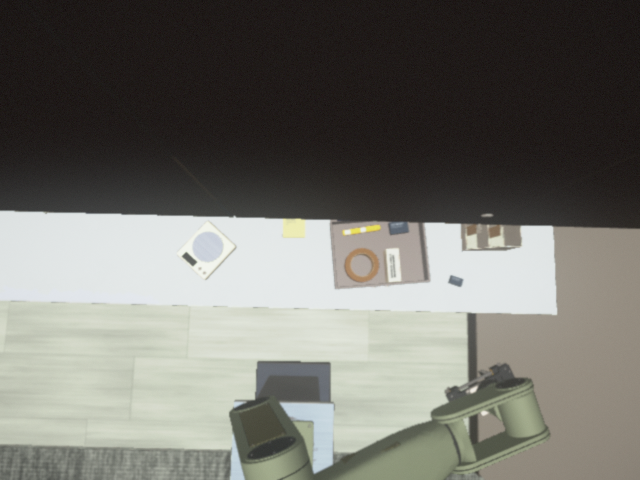

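View pics/s0.png

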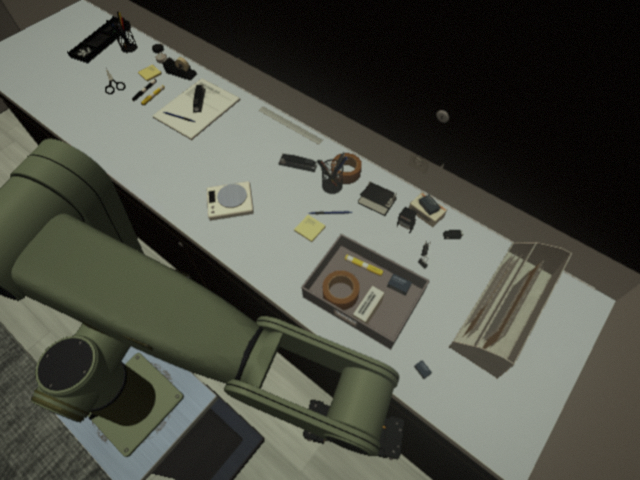

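Top view: the candidates are the cream box in the bin at (393,265), the dark small carton in the bin at (398,228), and a dark look-alike outside at (456,281). The tape roll is at (361,265), highlighter (361,230), scale pan (208,247) and notes (293,229). By size the cream box is the label carton; I'll check it with a crop and measurements.

Run:
```python
from h import *
a=dict(np.load('last_top.npz'));b=dict(np.load('last_side.npz'))
A=cv2.resize(a['pixels'][200:310,320:440],None,fx=3.3,fy=4.4*.75,interpolation=cv2.INTER_CUBIC)
B=cv2.resize(b['pixels'][225:350,290:440],None,fx=2.6,fy=2.6,interpolation=cv2.INTER_CUBIC)
h=max(A.shape[0],B.shape[0]);C=np.zeros((h,A.shape[1]+B.shape[1],3),np.uint8);C[:A.shape[0],:A.shape[1]]=A;C[:B.shape[0],A.shape[1]:]=B
cv2.imwrite('pics/c1.png',C);print(C.shape)
for n,c in(('top',a),('side',b)):
    W=cloud(c).reshape(-1,3);W=W[~np.isnan(W[:,0])]
    w=W[(abs(W[:,2])<.01)&(W[:,0]>.4)&(W[:,0]<.7)&(abs(W[:,1])<.3)];print(n,'table z',np.median(w[:,2]))
    def box(name,m):
        q=W[m]; 
        if len(q)<8: print(name,len(q));return
        (cc,s,an)=cv2.minAreaRect(q[:,:2].astype(np.float32));print(n,name,len(q),np.round(cc,4),np.round(s,4),round(an,1),'zmed',round(np.median(q[:,2]),4),'mean',q.mean(0).round(4))
    x,y,z=W.T
    R=(x>.4)&(x<.8)&(y>-.6)&(y<-.05)
    box('bin rim+carton',R&(z>.058)&(z<.08))
    pan=(x>.4)&(x<.8)&(y>.1)&(y<.45)
    box('pan',pan&(z>.038)&(z<.055)); box('body',pan&(z>.02)&(z<.036))
    box('notes',(abs(y)<.1)&(x>.45)&(x<.75)&(z>.006)&(z<.03))
W=cloud(a)
for u,v in((393,265),(393,250),(393,280),(398,228),(361,230),(456,281),(208,247),(293,229),(376,255),(346,265),(410,265)):print(u,v,W[v,u].round(4))
```

```text
(363, 786, 3)
top table z 0.0003288548420359305
top bin rim+carton 990 [ 0.6255 -0.3667] [0.2161 0.4685] 1.6 zmed 0.0679 mean [ 0.5938 -0.3183  0.0678]
top pan 740 [0.6204 0.2605] [0.1152 0.1266] 54.3 zmed 0.0441 mean [0.6337 0.2612 0.0442]
top body 1051 [0.6254 0.2693] [0.1321 0.1503] 49.2 zmed 0.0296 mean [0.6168 0.2698 0.0294]
top notes 561 [ 5.94e-01 -2.00e-04] [0.1968 0.2873] 89.3 zmed 0.0102 mean [ 0.6725 -0.0066  0.0105]
side table z 0.0007505840592205715
side bin rim+carton 1568 [ 0.6457 -0.3756] [0.2343 0.4812] 9.3 zmed 0.0684 mean [ 0.621  -0.3302  0.068 ]
side pan 565 [0.6316 0.2586] [0.1006 0.0979] 45.9 zmed 0.0442 mean [0.6317 0.2568 0.0442]
side body 805 [0.6226 0.265 ] [0.1351 0.1499] 49.4 zmed 0.0297 mean [0.608  0.2577 0.0294]
side notes 495 [ 6.008e-01 -4.000e-04] [0.1963 0.2969] 89.7 zmed 0.0112 mean [ 0.6945 -0.0135  0.0112]
393 265 [ 0.5882 -0.3313  0.0731]
393 250 [ 0.6357 -0.3312  0.0726]
393 280 [ 0.5412 -0.3318  0.0714]
398 228 [ 0.7131 -0.3544  0.0314]
361 230 [ 0.7044 -0.234   0.0217]
456 281 [ 0.5456 -0.5481  0.0165]
208 247 [0.6324 0.2596 0.0407]
293 229 [ 0.7024 -0.0101  0.015 ]
376 255 [ 0.6248 -0.2865  0.0053]
346 265 [ 0.5854 -0.1843  0.0559]
410 265 [ 0.5945 -0.3986  0.0089]
```

View pics/c1.png

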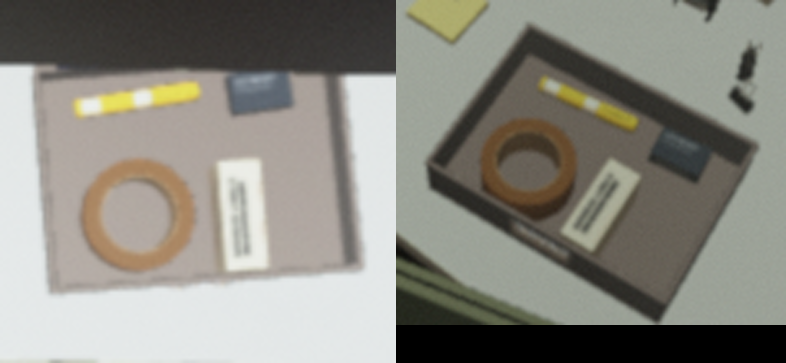

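The crop confirms it: the large cream box (top about 0.069 m) is the label carton, and the dark in-bin box is the small staple carton. The tool stays vertical, so I'll lever the carton upright against the bin's outer left rim, letting it pivot about the pads. Next I'll get exact poses.

```bash
cat >> h.py <<'E'
def rect(q):
    (c,s,an)=cv2.minAreaRect(q[:,:2].astype(np.float32)); return np.round(c,4),np.round(s,4),round(an,2)
E
python3 - <<'E'
from h import *
for n in('top','side'):
    c=dict(np.load(f'last_{n}.npz'));W=cloud(c);px=c['pixels'].astype(int)
    x,y,z=np.moveaxis(W,-1,0)
    m=(x>.5)&(x<.67)&(y>-.38)&(y<-.29)&(z>.05)&(z<.085)&(px.mean(-1)>130)
    q=W[m];print(n,'carton',len(q),rect(q),q.mean(0).round(4))
    rim=(z>.05)&(z<.08)&(px.mean(-1)<125)&(x>.48)&(x<.78)&(y>-.45)&(y<-.1)&~((x>.5)&(x<.67)&(y>-.36)&(y<-.30))&~(np.hypot(x-.59,y+.23)<.06)
    q=W[rim];print('rim',len(q),rect(q))
    # edges: 
    for nm,mm in(('left',(y>-.16)&(x>.53)&(x<.7)),('right',(y<-.40)&(x>.53)&(x<.7))):
        p=W[rim&mm]; 
        if len(p)>10: print(nm,len(p),np.polyfit(p[:,0],p[:,1],1).round(4),'at x=.6', np.polyval(np.polyfit(p[:,0],p[:,1],1),.6).round(4), 'ymax',np.percentile(p[:,1],[2,98]).round(4))
    m=(np.hypot(x-.632,y-.26)<.07)&(z>.038)&(z<.052); q=W[m];print('pan',len(q),cv2.minEnclosingCircle(q[:,:2].astype(np.float32)),np.median(q[:,2]))
    yl=(px[...,0]<120)&(px[...,1]>150)&(abs(y)<.1)&(x>.5)&(x<.85)
    q=W[yl];print('notes',len(q),rect(q) if len(q)>5 else '')
E
```

```text
top carton 515 (array([ 0.5838, -0.327 ]), array([0.1146, 0.0867]), 7.62) [ 0.582  -0.3318  0.0679]
rim 25 (array([ 0.7077, -0.3205]), array([0.332 , 0.1282]), 63.67)
pan 735 ((0.6281051635742188, 0.2648029923439026), 0.05651618912816048) 0.04412875527256643
notes 0 
side carton 320 (array([ 0.5884, -0.3349]), array([0.1044, 0.0379]), 5.24) [ 0.5887 -0.3367  0.0696]
rim 1144 (array([ 0.631 , -0.2927]), array([0.225 , 0.3027]), 5.95)
left 181 [ 0.1041 -0.2106] at x=.6 -0.1481 ymax [-0.1563 -0.1363]
right 200 [-0.0772 -0.3903] at x=.6 -0.4366 ymax [-0.4492 -0.4034]
pan 565 ((0.63957279920578, 0.25549766421318054), 0.0570545457303524) 0.04419141534168336
notes 378 (array([ 0.7114, -0.0129]), array([0.0715, 0.0734]), 0.7)
```

Call:
jog_arm:
  increments: "-0.001 -0.03 0 0 1; -0.001 -0.04 0 0 1; -0.001 -0.04 0 0 1; -0.001 -0.04 0 0 1; -0.001 -0.04 0 0 1; -0.001 -0.04 0 0 1; -0.001 -0.04 0 0 1; -0.001 -0.04 0 0 1"
  squeeze: 15

```text
clock: 0.77
eef_pos: [0.534, -0.3642, 0.2218]
tool_rot: [-0.0, 0.852, -0.523, -0.001]
force: [0.5, -0.4, -0.4]
grip_width: 0.0941
```

Call:
jog_arm:
  increments: "-0.001 -0.03 0 0 1; -0.001 -0.033 0 0 1; 0 0 0 0.0955 1; 0 0 0 0.0955 1; 0 0 0 0.0955 1; 0 0 0 0.0955 1; 0 0 0 0 1"

```text
clock: 1.35
eef_pos: [0.5878, -0.3351, 0.2215]
tool_rot: [0.0, 0.737, -0.676, -0.001]
force: [-0.0, 0.6, -1.1]
grip_width: 0.0939
```

Call:
jog_arm:
  increments: "0 0 0.03 0 0.72; 0 0 0.035 0 0.72; 0 0 0.035 0 0.72; 0 0 0.03 0 0.72; 0 0 0.025 0 0.72; 0 0 0.015 0 0.72; 0 0 0.011 0 0.72; 0 0 0 0 0.72"

```text
clock: 2.02
eef_pos: [0.5863, -0.3349, 0.0386]
tool_rot: [0.0, 0.737, -0.675, -0.002]
force: [-0.4, -0.2, -0.7]
grip_width: 0.0676
```

Call:
jog_arm:
  increments: "0 0 0 0 0.3; 0 0 0 0 0.3; 0 0 0 0 0.3; 0 0 0 0 0.3; 0 0 0 0 0.3; 0 0 0 0 0.3"

```text
clock: 2.52
eef_pos: [0.5885, -0.3355, 0.0424]
tool_rot: [-0.0, 0.737, -0.676, 0.001]
force: [-0.6, 0.5, 3.0]
grip_width: 0.04
```

Call:
jog_arm:
  increments: "0 0 -0.015 0 0.3; 0 0 -0.035 0 0.3; 0 0 -0.04 0 0.3; 0 0 -0.03 0 0.3; -0.03 0 0 0 0.3; -0.04 0 0 0 0.3; -0.04 0 0 0 0.3; -0.04 0 0 0 0.3"

```text
clock: 3.18
eef_pos: [0.5745, -0.1849, 0.1625]
tool_rot: [-0.0, 0.737, -0.676, 0.0]
force: [0.2, 0.1, -1.4]
grip_width: 0.0397
```

Call:
jog_arm:
  increments: "-0.04 0 0 0 0.3; -0.04 0 0 0 0.3; -0.04 0 0 0 0.3; -0.035 0 0 0 0.3; -0.032 0 0 0 0.3; 0 0 0 -0.12 0.3; 0 0 0 -0.12 0.3; 0 0 0 -0.12 0.3"

```text
clock: 3.85
eef_pos: [0.5585, 0.0013, 0.1623]
tool_rot: [0.0, 0.848, -0.529, 0.0]
force: [0.9, -0.6, -1.1]
grip_width: 0.0401
```

Call:
jog_arm:
  increments: "0 0 0 -0.12 0.3; 0 0 0 -0.12 0.3; 0 0 0 -0.12 0.3; 0 0 0 -0.12 0.3; 0 0 0 -0.12 0.3; 0 0 0 -0.12 0.3; 0 0 0 -0.12 0.3; 0 0 0 -0.12 0.3"

```text
clock: 4.52
eef_pos: [0.5586, 0.0002, 0.1622]
tool_rot: [0.0, 0.997, -0.079, 0.0]
force: [0.7, 0.1, -1.1]
grip_width: 0.0401
```

Call:
jog_arm:
  increments: "0 0 0 -0.12 0.3; 0 0 0 -0.12 0.3; 0 0 0 -0.02 0.3; 0 0 0 0 0.3; 0 0 0 0 0.3"

```text
clock: 4.93
eef_pos: [0.5588, 0.0002, 0.1618]
tool_rot: [0.0, 0.999, 0.047, 0.0]
force: [0.1, 0.8, -2.3]
grip_width: 0.0398
```

Call:
jog_arm:
  increments: "0 0 0.03 0 0.3; 0 0 0.035 0 0.3; 0 0 0.03 0 0.3; 0 0 0.015 0 0.3; 0 0 0.008 0 0.3; 0 0 0.004 0 0.3; 0 0 0 0 0.3; 0 0 0 0 0.3"

```text
clock: 5.6
eef_pos: [0.5603, -0.0001, 0.0408]
tool_rot: [0.0, 0.999, 0.048, 0.002]
force: [-0.3, 1.0, -1.6]
grip_width: 0.0395
```

Call:
jog_arm:
  increments: "0 0 0.003 0 0.3; 0 0 0 0 0.7; 0 0 0 0 0.7; 0 0 0 0 0.7; 0 0 0 0 0.7; 0 0 0 0 0.7; 0 0 0 0 0.7; 0 0 0 0 0.7"

```text
clock: 6.27
eef_pos: [0.5588, 0.0002, 0.0365]
tool_rot: [0.0, 0.999, 0.048, -0.0]
force: [-0.9, -0.1, 0.9]
grip_width: 0.0658
```

Run:
```python
from h import *
print(r.get_state()['eef_pos'])
c=cap('side','s1.png');W=cloud(c);px=c['pixels'].astype(int)
x,y,z=np.moveaxis(W,-1,0)
d=dict(np.load('last_top.npz'))
cv2.imwrite('pics/c2.png',cv2.resize(c['pixels'][140:340,200:440],None,fx=3,fy=3))
m=(x>.5)&(x<.62)&(abs(y)<.1)&(z>.05)&(z<.08)&(px.mean(-1)>110);print(m.sum(),rect(W[m]),np.median(W[m][:,2]))
```

```text
[5.58805822e-01 2.06929966e-04 3.64808454e-02]
183 (array([ 0.5673, -0.0195]), array([0.0705, 0.0527]), 66.5) 0.065195378098732
```

View pics/c2.png

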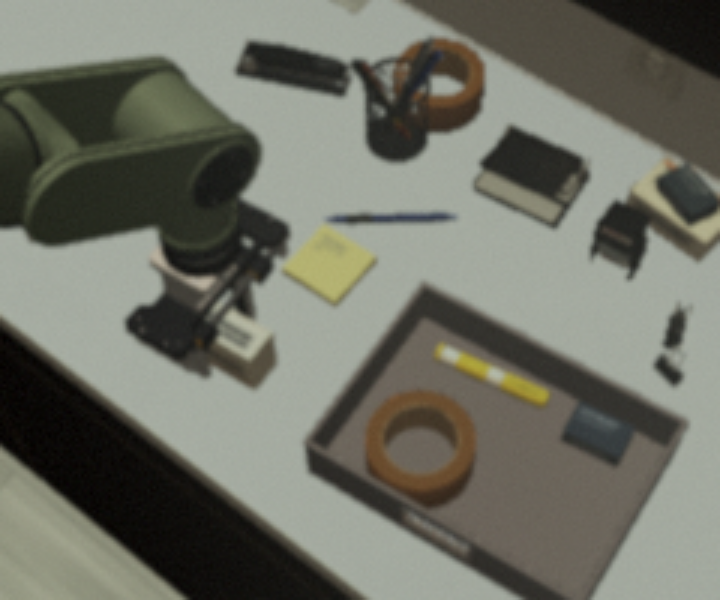

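The carton is released flat on the worktop (crop ~(235,345)), and all the other items are still in the bin. Next I'll re-grip it 10 mm towards its left end with a light squeeze.

Call:
jog_arm:
  increments: "0 -0.01 0 0 0.7; 0 0 0.004 0 0.7; 0 0 0 0 0.3; 0 0 0 0 0.3; 0 0 0 0 0.3; 0 0 0 0 0.3; 0 0 0 0 0.3; 0 0 0 0 0.3"
  squeeze: 6

```text
clock: 6.98
eef_pos: [0.558, 0.0101, 0.0325]
tool_rot: [-0.0, 0.999, 0.048, 0.0]
force: [-0.5, -0.2, -1.1]
grip_width: 0.0402
```

Call:
jog_arm:
  increments: "0 0 -0.02 0 0.3; 0 0 -0.03 0 0.3; 0 0 -0.027 0 0.3; 0 0.02 0 0 0.3; 0 0.03 0 0 0.3; 0 0.03 0 0 0.3; 0 0.02 0 0 0.3; 0 0.009 0 0 0.3"

```text
clock: 7.65
eef_pos: [0.5682, -0.101, 0.1093]
tool_rot: [0.0, 0.999, 0.047, -0.0]
force: [-0.2, 0.4, -2.2]
grip_width: 0.0399
```

Run:
```python
from h import *
s=r.get_state();print(s['eef_pos'],s['force'],s['grip_width'])
c=cap('side');
cv2.imwrite('pics/c3.png',cv2.resize(c['pixels'][200:340,260:420],None,fx=4,fy=4,interpolation=cv2.INTER_CUBIC))
W=cloud(c);x,y,z=np.moveaxis(W,-1,0);px=c['pixels'].astype(int)
m=(x>.53)&(x<.62)&(y<-.09)&(y>-.25)&(z>.08)&(z<.15)&(px.mean(-1)>105);q=W[m];print(m.sum(),rect(q),np.median(q[:,2]),np.percentile(q[:,1],[1,99]))
```

```text
[ 0.56821093 -0.1010015   0.1093392 ] [-0.18995992  0.41807749 -2.19018382] 0.039934600518314683
241 (array([ 0.5732, -0.131 ]), array([0.064 , 0.0666]), 17.28) 0.14241158937675258 [-0.16249241 -0.10648658]
```

View pics/c3.png

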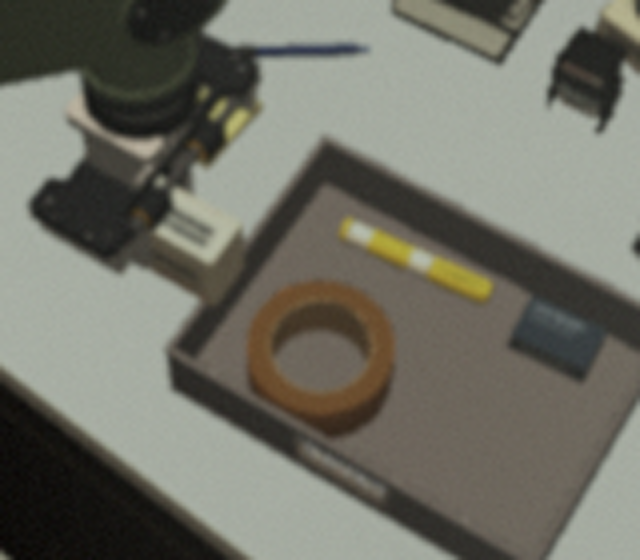

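Carton held level, with its right end just over the bin's left rim (crop ~(225,270)). Next I'll lever it to about 45°.

Call:
jog_arm:
  increments: "0 0 0.007 0 0.3; 0 -0.003 0.006 0 0.3; 0 -0.003 0.007 0 0.3; 0 -0.003 0.007 0 0.3; 0 -0.002 0.008 0 0.3; 0 -0.001 0.008 0 0.3; 0 0.003 0.005 0 0.3; 0 0.004 0.005 0 0.3"

```text
clock: 8.37
eef_pos: [0.5669, -0.0914, 0.0552]
tool_rot: [-0.001, 0.999, 0.049, -0.001]
force: [-0.6, 5.3, 0.6]
grip_width: 0.0399
```

Run:
```python
from h import *
s=r.get_state();print(s['eef_pos'],s['force'],s['grip_width'])
c=cap('side');
cv2.imwrite('pics/c4.png',cv2.resize(c['pixels'][200:340,260:420],None,fx=4,fy=4,interpolation=cv2.INTER_CUBIC))
```

```text
[ 0.56694523 -0.09142179  0.0551793 ] [-0.57032563  5.29605762  0.62001525] 0.03985657184288902
```

View pics/c4.png

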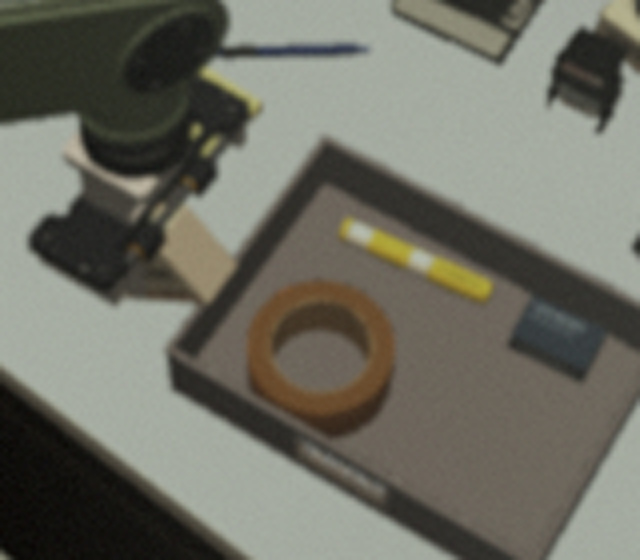

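It pivots as planned (about 45°, end face now visible at crop ~(200,255)). Continuing.

Call:
jog_arm:
  increments: "0 0.005 0 0 0.3; 0 0.005 0.001 0 0.3; 0 0.004 0.001 0 0.3; 0 0.003 0.002 0 0.3; 0 0.003 0.002 0 0.3; 0 0.003 0.003 0 0.3; 0 0.002 0.003 0 0.3; 0 0.001 0.001 0 0.3"

```text
clock: 9.08
eef_pos: [0.5693, -0.1191, 0.0436]
tool_rot: [-0.001, 0.999, 0.048, -0.001]
force: [-1.7, 4.1, 6.5]
grip_width: 0.04
```

Run:
```python
from h import *
s=r.get_state();print(s['eef_pos'],s['force'],s['grip_width'])
c=cap('side');
cv2.imwrite('pics/c5.png',cv2.resize(c['pixels'][200:340,260:420],None,fx=4,fy=4,interpolation=cv2.INTER_CUBIC))
W=cloud(c);np.save('W.npy',W)
```

```text
[ 0.56930605 -0.11911552  0.04357298] [-1.7308985   4.08858399  6.46063954] 0.040046813579729265
```

View pics/c5.png

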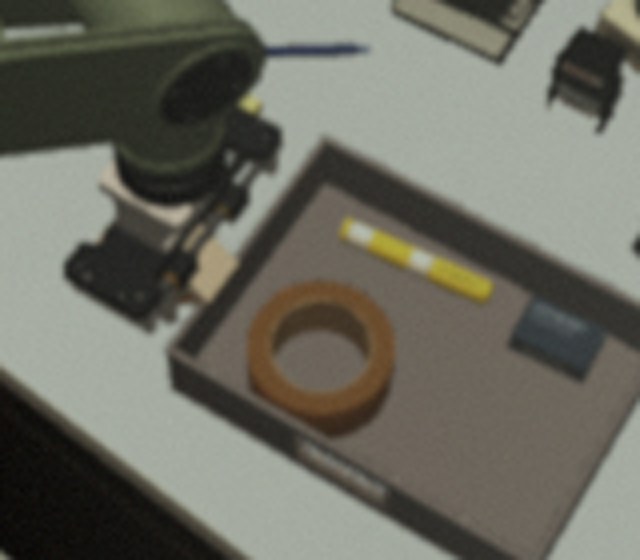

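Almost upright and touching the worktop. I'll let it settle flat by releasing it, then check.

Call:
jog_arm:
  increments: "0 -0.001 0 0 0.45; 0 0 0 0 0.5; 0 0 0 0 0.6; 0 0 0 0 0.6; 0 0 0 0 0.6; 0 0 0 0 0.6"

```text
clock: 9.63
eef_pos: [0.5702, -0.1184, 0.0433]
tool_rot: [0.0, 0.999, 0.048, -0.0]
force: [-0.4, 0.3, -0.7]
grip_width: 0.0564
```

Run:
```python
from h import *
s=r.get_state();print(s['eef_pos'],s['force'],s['grip_width'])
c=cap('side');
cv2.imwrite('pics/c6.png',cv2.resize(c['pixels'][200:340,260:420],None,fx=4,fy=4,interpolation=cv2.INTER_CUBIC))
W=cloud(c);np.save('W.npy',W);x,y,z=np.moveaxis(W,-1,0);px=c['pixels'].astype(int)
m=(x>.53)&(x<.62)&(y<-.05)&(y>-.18)&(z>.07)&(z<.125)&(px.mean(-1)>100)&(px[...,2]>px[...,0]+8);q=W[m];print(m.sum(),rect(q),np.median(q[:,2]),np.percentile(q,[2,98],axis=0))
q=q[q[:,2]>.09]
A=np.c_[q[:,:2],np.ones(len(q))];print('plane',np.linalg.lstsq(A,q[:,2],rcond=None)[0],len(q))
```

```text
[ 0.57016258 -0.11837742  0.04334366] [-0.41104549  0.31669871 -0.69323339] 0.05638763507360779
120 (array([ 0.5763, -0.1396]), array([0.0563, 0.0313]), 7.45) 0.09148358149328639 [[ 0.55120436 -0.15614334  0.07598475]
 [ 0.59526681 -0.12489376  0.10926324]]
plane [-0.07170006  0.72568259  0.23930347] 68
```

View pics/c6.png

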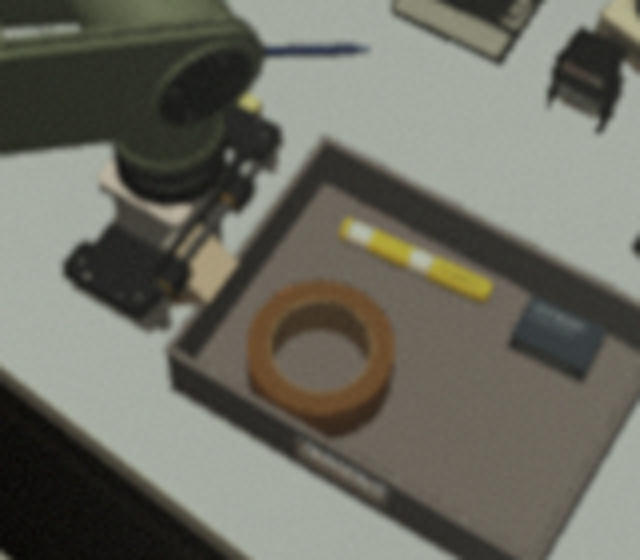

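The end-face slope (0.73) shows the carton leaning about 36° on the rim: it slipped in the pads over the last part. It is only about 5° short of its balance point. With closed fingertips I'll nudge its upper end away from the bin, so it drops onto its small end.

Call:
jog_arm:
  increments: "0 0 -0.02 0 0.6; 0 0 -0.035 0 0.6; 0 0 -0.035 0 0.6; 0 0 -0.027 0 0.6; 0 0.03 0 0 0; 0 0.039 0 0 0; 0 0 0 0 0; 0 0 0 0 0"

```text
clock: 10.35
eef_pos: [0.5768, -0.1887, 0.1606]
tool_rot: [0.0, 0.999, 0.046, 0.0]
force: [0.2, 0.0, -0.7]
grip_width: 0.033
```

Call:
jog_arm:
  increments: "0 0 0.02 0 0; 0 0 0.025 0 0; 0 0 0.018 0 0; 0 0 0.006 0 0; 0 -0.008 0 0 0; 0 -0.008 0 0 0; 0 0 0 0 0"

```text
clock: 10.93
eef_pos: [0.5759, -0.169, 0.0926]
tool_rot: [-0.0, 0.999, 0.049, 0.001]
force: [-0.2, -0.1, 0.6]
grip_width: 0.0006
```

Call:
jog_arm:
  increments: "0 -0.004 0 0 0; 0 -0.004 0 0 0; 0 -0.004 0 0 0; 0 -0.004 0 0 0; 0 -0.003 0 0 0; 0 -0.003 0 0 0; 0 0 0 0 0; 0 0 0 0 0"

```text
clock: 11.6
eef_pos: [0.5731, -0.149, 0.0914]
tool_rot: [0.0, 0.999, 0.048, -0.0]
force: [-0.3, -0.5, -0.0]
grip_width: 0.0005
```

```bash
cat >> h.py <<'E'
def top(x0,x1,y0,y1,z0,z1,save=None,n='side'):
    c=cap(n);W=cloud(c);x,y,z=np.moveaxis(W,-1,0);px=c['pixels'].astype(int)
    m=(x>x0)&(x<x1)&(y>y0)&(y<y1)&(z>z0)&(z<z1)&(px.mean(-1)>90)&(px[...,2]>px[...,0]+8);q=W[m]
    print(m.sum(),len(q)>4 and (rect(q),np.percentile(q,[2,50,98],axis=0).round(4)))
    if len(q)>10:
        A=np.c_[q[:,:2],np.ones(len(q))];print('slopes',np.linalg.lstsq(A,q[:,2],rcond=None)[0])
    return c,W
E
python3 - <<'E'
from h import *
s=r.get_state();print(s['eef_pos'],s['force'])
c,W=top(.52,.62,-.17,-.03,.085,.13)
cv2.imwrite('pics/c7.png',cv2.resize(c['pixels'][200:340,240:400],None,fx=4,fy=4,interpolation=cv2.INTER_CUBIC))
E
```

```text
[ 0.57311178 -0.14896544  0.09137793] [-0.33045612 -0.47474071 -0.04359528]
187 ((array([ 0.5607, -0.0541]), array([0.0423, 0.0473]), 4.34), array([[ 0.5401, -0.0763,  0.1036],
       [ 0.5611, -0.0535,  0.1099],
       [ 0.5812, -0.0314,  0.1158]]))
slopes [-0.01320525 -0.14624856  0.10959697]
```

View pics/c7.png

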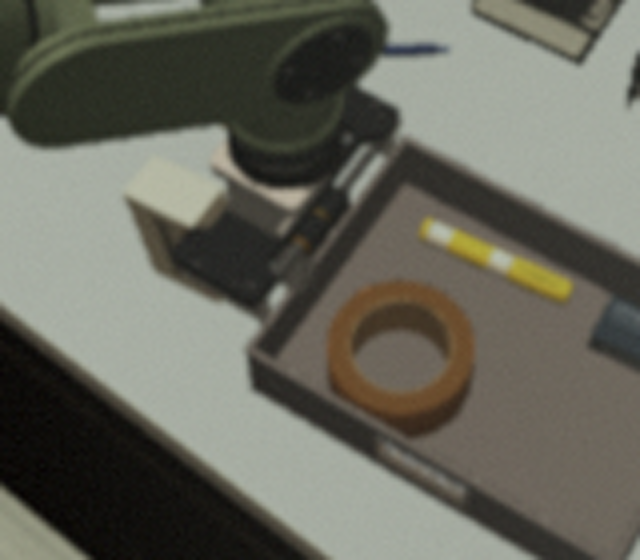

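It tipped past balance and now stands on its small end, perhaps still rocking. I'll lift clear, wait, and re-measure without a picture.

Call:
jog_arm:
  increments: "0 0 -0.02 0 0; 0 0 -0.03 0 0; 0 0 -0.03 0 0; 0 0.02 0 0 0.3; 0 0.03 0 0 0.7; 0 0 0 0 0.75; 0 0 0 0 0.75; 0 0 0 0 0.75"

```text
clock: 12.32
eef_pos: [0.5775, -0.1986, 0.1708]
tool_rot: [-0.001, 0.999, 0.048, -0.001]
force: [0.1, 0.7, 0.5]
grip_width: 0.0306
```

Run:
```python
from h import *
s=r.get_state();print(s['eef_pos'],s['grip_width'])
c,W=top(.52,.62,-.15,.03,.095,.13)
c,W=top(.52,.62,-.15,.03,.095,.13,n='top')
c=cap('side');W=cloud(c);x,y,z=np.moveaxis(W,-1,0)
m=(np.hypot(x-.632,y-.258)<.065)&(z>.04)&(z<.049);q=W[m];print('pan',m.sum(),rect(q),cv2.fitEllipse(q[:,:2].astype(np.float32)[cv2.convexHull(q[:,:2].astype(np.float32),returnPoints=False)[:,0]]),np.median(q,axis=0))
```

```text
[ 0.57749077 -0.1985825   0.17082916] 0.030626849145501334
271 ((array([ 0.5606, -0.06  ]), array([0.0427, 0.0661]), 7.23), array([[ 0.541 , -0.0915,  0.1   ],
       [ 0.5596, -0.0603,  0.1052],
       [ 0.581 , -0.0292,  0.1097]]))
slopes [ 0.00949047 -0.02085114  0.0984874 ]
16 ((array([ 0.5441, -0.0605]), array([0.0018, 0.0582]), 5.74), array([[ 0.5411, -0.0886,  0.097 ],
       [ 0.5452, -0.0666,  0.1036],
       [ 0.546 , -0.0324,  0.1076]]))
slopes [-0.00077245  0.05158884  0.10674162]Traceback (most recent call last):
  File "<stdin>", line 6, in <module>
TypeError: 'NoneType' object is not subscriptable
```

Standing upright: top at 0.105 m, level, centre (0.561, −0.060). Next I'll grip it firmly from above.

Call:
jog_arm:
  increments: "-0.002 -0.03 0 0 0.75; -0.002 -0.04 0 0 0.75; 0 -0.04 0 0 0.75; 0 -0.03 0 0 0.75; 0 0 0 0 0.75; 0 0 0.02 0 0.75; 0 0 0.03 0 0.75; 0 0 0.025 0 0.75"
  squeeze: 20

```text
clock: 13.13
eef_pos: [0.561, -0.0596, 0.0961]
tool_rot: [0.0, 0.999, 0.049, 0.001]
force: [-0.2, -1.0, -0.1]
grip_width: 0.0704
```

Call:
jog_arm:
  increments: "0 0 0.013 0 0.75; 0 0 0.008 0 0.75; 0 0 0 0 0.3; 0 0 0 0 0.3; 0 0 0 0 0.3; 0 0 0 0 0.3; 0 0 0 0 0.3; 0 0 0 0 0.3"

```text
clock: 13.8
eef_pos: [0.5617, -0.0602, 0.0768]
tool_rot: [0.0, 0.999, 0.048, 0.001]
force: [0.6, -0.4, 2.5]
grip_width: 0.0394
```

Run:
```python
from h import *
s=r.get_state();print(s['eef_pos'],s['grip_width'],s['tool_rot'])
c=cap('side');W=cloud(c);x,y,z=np.moveaxis(W,-1,0)
m=(np.hypot(x-.632,y-.258)<.065)&(z>.04)&(z<.049);q=W[m].astype(np.float32);print('pan',m.sum())
if m.sum()>50: print(rect(q),np.median(q,axis=0),cv2.fitEllipse(cv2.convexHull(q[:,:2].copy())))
c=dict(np.load('last_top.npz'));c=cap('top');W=cloud(c);x,y,z=np.moveaxis(W,-1,0);px=c['pixels'].astype(int)
# pan by colour (bluish grey) on the top picture
m=(np.hypot(x-.632,y-.258)<.075)&(px[...,0]-px[...,2]>18);q=W[m].astype(np.float32);print('pan top',m.sum(),rect(q),np.mean(q,axis=0),cv2.fitEllipse(cv2.convexHull(q[:,:2].copy())))
```

```text
[ 0.56173968 -0.06022358  0.07677596] 0.03942602707735057 [4.20950626e-04 9.98848360e-01 4.79568853e-02 1.38366454e-03]
pan 1
  return _methods._mean(a, axis=axis, dtype=dtype,
  ret = um.true_divide(
Traceback (most recent call last):
cv2.error: OpenCV(4.12.0) /io/opencv/modules/imgproc/src/shapedescr.cpp:356: error: (-215:Assertion failed) n >= 0 && (depth == CV_32F || depth == CV_32S) in function 'fitEllipseNoDirect'
```

Run:
```python
from h import *
for n,f,(u0,v0) in(('side','s0.png',(233,195)),('top','t0.png',(208,247))):
    c=dict(np.load(f'last_{n}.npz'));c['z_map']=np.ones((480,640))
    W=cloud(c);o=c['T'][:3,3];d=W-o;P=o+d*((.044-o[2])/d[...,2])[...,None]
    px=cv2.imread('pics/'+f).astype(int);df=px[...,0]-px[...,2]
    v,u=np.mgrid[:480,:640];near=np.hypot(u-u0,v-v0)<26
    print(n,px[v0,u0],px[v0,u0+30])
    for th in (12,20,28):
        m=(near&(df>th)).astype(np.uint8);k,l,st,ce=cv2.connectedComponentsWithStats(m)
        i=l[v0,u0]
        q=P[l==i][:,:2].astype(np.float32);print(th,len(q),q.mean(0),rect(q))
```

```text
side [130 134 129] [154 165 158]
12 307200 [ 0.76239413 -0.01010333] (array([0.9092, 0.1759]), array([2.037, 3.065]), 37.42)
20 307200 [ 0.76239413 -0.01010333] (array([0.9092, 0.1759]), array([2.037, 3.065]), 37.42)
28 307200 [ 0.76239413 -0.01010333] (array([0.9092, 0.1759]), array([2.037, 3.065]), 37.42)
top [221 213 206] [232 232 228]
12 623 [0.63448507 0.26167133] (array([0.6339, 0.2606]), array([0.0877, 0.0864]), 3.14)
20 307200 [ 0.68497664 -0.10219202] (array([ 0.7134, -0.1233]), array([1.6003, 2.2418]), 2.23)
28 307200 [ 0.68497664 -0.10219202] (array([ 0.7134, -0.1233]), array([1.6003, 2.2418]), 2.23)
```

Pan centre by both cameras: side (0.6317, 0.258), top (0.634, 0.261). I'll use (0.633, 0.2595).

Call:
jog_arm:
  increments: "0 0 -0.015 0 0.3; 0 0 -0.035 0 0.3; 0 0 -0.035 0 0.3; 0 0 -0.025 0 0.3; 0.006 -0.018 0 0 0.3; 0.01 -0.031 0 0 0.3; 0.01 -0.031 0 0 0.3; 0.01 -0.031 0 0 0.3"

```text
clock: 14.57
eef_pos: [0.5853, 0.0549, 0.1851]
tool_rot: [-0.0, 0.999, 0.047, -0.001]
force: [1.2, -0.5, -2.1]
grip_width: 0.04
```

Call:
jog_arm:
  increments: "0.01 -0.031 0 0 0.3; 0.01 -0.031 0 0 0.3; 0.01 -0.031 0 0 0.3; 0.01 -0.031 0 0 0.3; 0.01 -0.031 0 0 0.3; 0.009 -0.026 0 0 0.3; 0.006 -0.02 0 0 0.3; 0 0 0 0 0.3"

```text
clock: 15.23
eef_pos: [0.6305, 0.2647, 0.1842]
tool_rot: [-0.001, 0.999, 0.05, -0.001]
force: [0.4, -0.7, -1.8]
grip_width: 0.0399
```

Call:
jog_arm:
  increments: "0 0 0 0 0.3; 0 0 0 0 0.3"

```text
clock: 15.4
eef_pos: [0.6305, 0.2596, 0.1845]
tool_rot: [0.001, 0.999, 0.048, -0.001]
force: [0.6, -0.8, -1.9]
grip_width: 0.0401
```

Run:
```python
from h import *
s=r.get_state();print(s['eef_pos'],s['grip_width'],s['force'])
c=cap('side')
cv2.imwrite('pics/c8.png',cv2.resize(c['pixels'][100:260,160:340],None,fx=4,fy=3.7,interpolation=cv2.INTER_CUBIC))
W=cloud(c);x,y,z=np.moveaxis(W,-1,0);px=c['pixels'].astype(int)
for z0,z1 in((.1,.125),(.125,.15),(.15,.18),(.18,.21),(.21,.24)):
  m=(abs(x-.633)<.06)&(abs(y-.26)<.06)&(z>z0)&(z<z1)&(px[...,2]>px[...,0]+5);q=W[m];print(z0,m.sum(),np.percentile(q,[3,97],axis=0).round(4).tolist() if m.sum() else '')
```

```text
[0.63051338 0.25957209 0.18452699] 0.040124443852720446 [ 0.56181207 -0.79139067 -1.87772149]
0.1 69 [[0.6052, 0.2253, 0.1093], [0.6462, 0.2855, 0.1248]]
0.125 123 [[0.605, 0.2253, 0.1259], [0.6477, 0.2851, 0.1497]]
0.15 122 [[0.6035, 0.2241, 0.1513], [0.6488, 0.285, 0.1789]]
0.18 171 [[0.5954, 0.2245, 0.181], [0.6535, 0.2831, 0.2097]]
0.21 213 [[0.5959, 0.2268, 0.2104], [0.6574, 0.2683, 0.2381]]
```

View pics/c8.png

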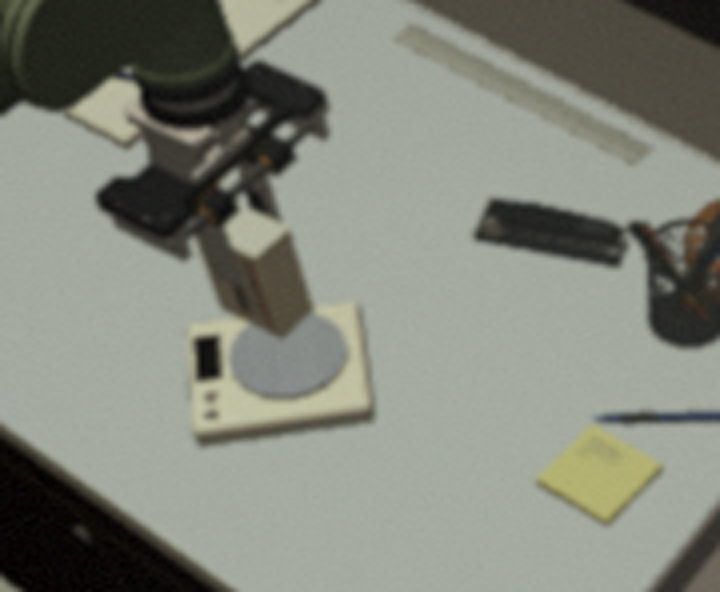

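Carton hangs upright over the pan (crop ~(275,330) bottom edge; pan at (288,355)). I'll shift it 3 mm in x, then lower slowly.

Call:
jog_arm:
  increments: "0.003 0 0 0 0.3; 0 0 0.015 0 0.3; 0 0 0.02 0 0.3; 0 0 0.012 0 0.3; 0 0 0.007 0 0.3; 0 0 0.003 0 0.3; 0 0 0.001 0 0.3; 0 0 0 0 0.3"

```text
clock: 16.12
eef_pos: [0.6346, 0.2605, 0.1279]
tool_rot: [-0.0, 0.999, 0.048, 0.0]
force: [-0.5, 0.6, -1.5]
grip_width: 0.0399
```

Call:
jog_arm:
  increments: "0 0 0 0 0.3; 0 0 0.001 0 0.3; 0 0 0 0 0.3"

```text
clock: 16.37
eef_pos: [0.6347, 0.2608, 0.1273]
tool_rot: [-0.0, 0.999, 0.048, 0.001]
force: [0.1, 0.2, -2.7]
grip_width: 0.0399
```

Call:
jog_arm:
  increments: "-0.001 0.001 0.001 0 0.3; 0 0 0.001 0 0.3; 0 0 0.001 0 0.3; 0 0 0.001 0 0.3; 0 0 0 0 0.3; 0 0 0 0 0.3"

```text
clock: 16.87
eef_pos: [0.6332, 0.2595, 0.1222]
tool_rot: [0.0, 0.999, 0.048, -0.0]
force: [0.6, -0.0, -1.6]
grip_width: 0.0398
```

Call:
jog_arm:
  increments: "0 0 0.001 0 0.3; 0 0 0 0 0.3; 0 0 0 0 0.3"

```text
clock: 17.12
eef_pos: [0.6333, 0.2595, 0.1214]
tool_rot: [0.0, 0.999, 0.048, -0.0]
force: [-0.0, 0.2, -2.2]
grip_width: 0.0398
```

Call:
jog_arm:
  increments: "0 0 0.001 0 0.3; 0 0 0 0 0.3; 0 0 0 0 0.3"

```text
clock: 17.37
eef_pos: [0.6336, 0.2597, 0.1208]
tool_rot: [-0.0, 0.999, 0.048, 0.0]
force: [-0.1, -0.0, -0.5]
grip_width: 0.0398
```

Call:
jog_arm:
  increments: "0 0 0.001 0 0.3; 0 0 0 0 0.3; 0 0 0 0 0.3"

```text
clock: 17.62
eef_pos: [0.6336, 0.2597, 0.1208]
tool_rot: [-0.0, 0.999, 0.048, 0.0]
force: [-2.0, -0.4, 5.3]
grip_width: 0.0401
```

Call:
jog_arm:
  increments: "0 0 0 0 0.3; 0 0 0 0 0.3"

```text
clock: 17.78
eef_pos: [0.6336, 0.2597, 0.1208]
tool_rot: [-0.0, 0.999, 0.048, 0.0]
force: [-2.4, -0.6, 5.8]
grip_width: 0.0402
```

Contact (about 5 N up). Release gently and lift off.

Call:
jog_arm:
  increments: "0 0 0 0 0.46; 0 0 0 0 0.5; 0 0 0 0 0.6; 0 0 0 0 0.65; 0 0 0 0 0.65; 0 0 0 0 0.65; 0 0 0 0 0.65; 0 0 0 0 0.65"

```text
clock: 18.45
eef_pos: [0.6333, 0.2595, 0.1193]
tool_rot: [-0.0, 0.999, 0.048, -0.0]
force: [0.6, -0.0, -0.3]
grip_width: 0.0611
```

Call:
jog_arm:
  increments: "0 0 -0.01 0 0.65; 0 0 -0.02 0 0.65; 0 0 -0.03 0 0.65; 0 0 -0.03 0 0.65; 0 0.02 -0.01 0 0.65; 0 0.035 0 0 0.65; 0 0.04 0 0 0.65; 0 0.04 0 0 0.65"

```text
clock: 19.12
eef_pos: [0.6466, 0.1246, 0.2213]
tool_rot: [0.0, 0.999, 0.049, 0.001]
force: [1.0, 0.2, 0.4]
grip_width: 0.061
```

Call:
jog_arm:
  increments: "0 0.04 0 0 0.65; 0 0.04 0 0 0.65; 0 0.03 0 0 0.65; 0 0 0 0 0.65; 0 0 0 0 0.65; 0 0 0 0 0.65"

```text
clock: 19.62
eef_pos: [0.6569, 0.0161, 0.2201]
tool_rot: [-0.0, 0.999, 0.048, 0.0]
force: [-0.9, -0.9, 0.0]
grip_width: 0.0612
```

Run:
```python
from h import *
s=r.get_state();print(s['eef_pos'],s['grip_width'],s['force'])
c,W=top(.56,.70,.18,.34,.14,.17)
cv2.imwrite('pics/c9.png',cv2.resize(c['pixels'][90:350,150:470],None,fx=2.4,fy=2.3,interpolation=cv2.INTER_CUBIC))
x,y,z=np.moveaxis(W,-1,0)
q=W[(np.hypot(x-.632,y-.258)<.07)&(z>.039)&(z<.049)].astype(np.float32);print('pan',len(q),rect(q))
c,W=top(.56,.70,.18,.34,.14,.17,n='top')
```

```text
[0.65686483 0.01607271 0.22005976] 0.061191863918753774 [-0.8992262  -0.86797436  0.03827459]
215 ((array([0.6301, 0.2579]), array([0.0421, 0.0667]), 6.82), array([[0.6105, 0.2266, 0.1442],
       [0.6312, 0.2581, 0.1492],
       [0.6513, 0.289 , 0.154 ]]))
slopes [-0.00551775 -0.00776204  0.15466329]
pan 262 (array([0.6258, 0.2455]), array([0.0858, 0.0981]), 60.53)
31 ((array([0.6195, 0.251 ]), array([0.0296, 0.0696]), 36.27), array([[0.611 , 0.2284, 0.1423],
       [0.6152, 0.237 , 0.1484],
       [0.6498, 0.2864, 0.1523]]))
slopes [-0.07583436 -0.08314324  0.21561942]
```

View pics/c9.png

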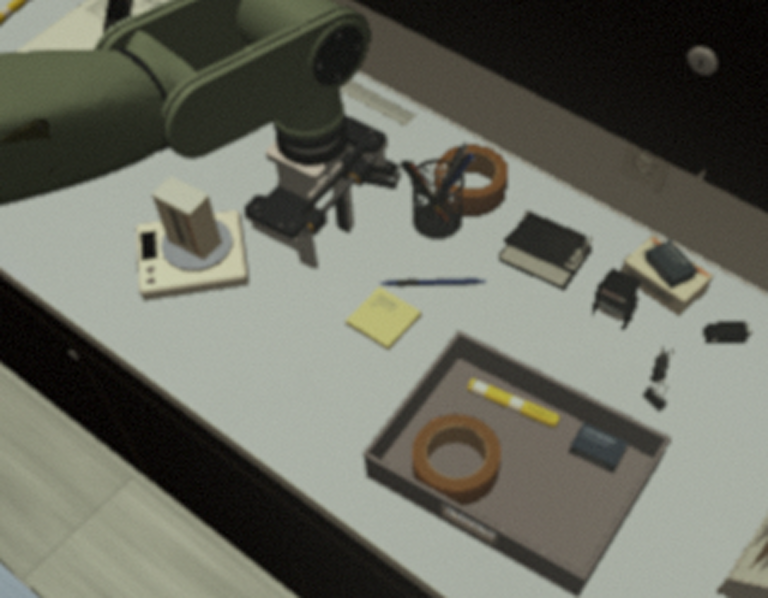

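Carton stands upright and free on the pan (picture ~(187,220)). The tape, highlighter and small carton are in the bin, and the notes and pen are in place.

```bash
python3 -c "
from rig import job
print(job.hand_in())"
```

```text
the job is handed in; nothing more can be done
None
```

The label carton now stands upright on its small end on the scale's pan, released. I handed the job in at about 20 s, and no verdict was reported.

- **How it went:** I took the carton out of the bin across its 40 mm width, put it flat on the clear worktop and let go. The interface only allows a vertical tool, so I re-gripped it lightly and levered it up on the bin's outer rim. A final nudge with closed fingertips dropped it onto its small end. I then gripped it firmly, lowered it onto the pan with about 5–6 N of contact force, and moved the arm clear.
- **Last checks (side camera):** The carton's top is at 0.149 m, which matches 44 mm pan height plus 105 mm. Its top slopes less than 0.01 rad. Its centre is at (0.630, 0.258), about 2 mm from the pan centre at (0.632, 0.258). The tape roll, highlighter and small carton are still in the bin. The notes and pen look unmoved, though I judged that by eye only.
- **What went wrong or disagreed:**
  - The levering slipped in the pads at about 54° of the 90° turn, which is why the nudge was needed.
  - The top camera put the pan centre about 3–4 mm away from the side camera's estimate, still inside the 12 mm tolerance.
  - Its final view of the carton gave only 31 usable points, so I did not rely on it. The side camera's final fit of the pan was partly hidden by the carton, so the pan centre above is its earlier clear measurement.

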